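# Put the kitchen scale's battery pack on charge

### The job

Pick up the blue battery pack of the kitchen scale, set it lengthways, the same way up as it lies, over the bay of the charger and press it straight down until it is fully home on the bay floor and both spring clips have snapped back over its ends. Once it is in, push the charger's red-knobbed lever all the way over, away from its starting side, to switch charging on, and let go. Leave the tins where they stand.

Things in the scene. Friction and masses are not known exactly. Their poses are not given: they have to be found in the camera images.
- pack_center (a point): Centre (half-way up) of the loose battery pack: rigid blue block, black ends, yellow patch on top, 44 wide (its x) x 120 long (its y) x 36 high (z, up), 180 to 290 g, lying flat. Grip it across its width. The lower edge of each end is chamfered: the underside is 100 long and widens to 120 over the lowest 18 mm. A half turn about z makes no difference.
- pack: The same battery pack; origin at the centre of its underside, same axes.
- bay (a point): Centre of the charger's bay floor, 24 mm above the bench (charger fixed). y runs along the bay towards the lever, x across it (away from the robot at yaw 0), z up. The seated pack has its y along this y (either way round), underside on this floor, centre 18 mm above it. The floor is a 36 mm wide plinth, so fingers on the pack's sides stay free down to the base plate, 12 mm below the floor.
- charger: White charger base plate, 100 (x) x 270 (y, from -102 to +168) x 12 mm; origin on the bench straight below the bay's centre, same axes. Four grey guide lips at x = +-27, y = +-40 mm (14 long), leaning outwards, rise 11 mm above the bay floor and leave the pack 2 to 3 mm each side at their foot.
- clip_left_bulge (a point): Middle of the round inward bulge (radius 6 mm, 34 mm wide along x) of the bright metal spring clip at the bay's +y end: in the bay's frame y = +60.5, z = +42.5 mm. The upright leaf's inner face is at y = 62 mm; a lip flares outwards above the bulge up to 63 mm above the bay floor.
- clip_right_bulge (a point): The same, mirrored, for the clip at the -y end. The bulges stand 109 mm apart; the pack's chamfers spread them. Pushing the pack in takes about 8 to 20 N straight down; the bulges snap back over the top edges of its ends only in the last 5 mm of its travel.
- clip_left (a joint): Outward lean of the sprung clip at the lever end (+y) of the bay, rad: 0 = upright (rest, or snapped over the pack), about 0.09 while spread by the pack. It springs back by itself.
- clip_right (a joint): The same for the clip at the other (-y) end of the bay.
- switch (a joint): Charging lever's angle, rad: starts at 0 to 0.2 (leaning to the charger's -x side, off), 1.0 = end stop on the +x side (on). It stays where it is left; about 1 N at the knob moves it.
- switch_tip (a point): Centre of the red ball knob (radius 13 mm) on the lever, a 10 mm rod, 80 mm from pivot to ball centre. The pivot lies in the bay's frame at x = 0, y = +130, z = +10 mm, its axis along y, on a grey block 70 (x) x 50 (y) mm with its top 13 mm above the bay floor. From off to on the ball goes from x = -38 to +38 mm in that frame, z about 80 mm at both ends, 90 mm half-way.
- tin_center (a point): Centre of a loose round steel tin, 75 mm diameter x 62 mm high, standing on the bench; leave it alone. It and the pack may have changed places.
- scale: White kitchen scale fixed on the bench beyond the pack and the tin, 165 (x) x 235 (y) x 39 mm high; origin at the centre of its underside.
- sample_tin: A bigger loose steel tin, 87 mm diameter x 68 mm high, standing on the scale; leave it alone. Origin at the centre of its underside.

How it is judged:
On the way, in this order (a step that is already met when the one before it is completed fails the run):
1. the robot presses the pack down so that its ends spread a clip (value of joint any of clip_left, clip_right above 0.04 rad and (contact force between pack and the fingers above 1 N or contact force between pack and the arm above 1 N) and horizontal distance between pack_center and bay below 0.03 m), for 0.02 s.
2. the pack is fully home with both clips back over its ends (x of pack_center in the frame of bay between -0.006 and 0.006 m and y of pack_center in the frame of bay between -0.006 and 0.006 m and z of pack_center in the frame of bay between 0.014 and 0.0205 m and angle between the y axis of pack_center and the y axis of bay, either way round below 0.07 rad and angle between pack_center's own z axis and vertical below 0.07 rad and value of joint each of clip_left, clip_right below 0.03 rad), for 0.2 s.
3. then the lever is pushed over to on (value of joint switch above 0.85 rad), for 0.1 s.
At the end, for the whole second after the job is handed in: The pack rests in the bay, its centre within 6 mm of the bay's centre along and across and not more than 2.5 mm above its fully home height, upright and in line with the bay within 4 degrees; both clips are back within 0.03 rad of upright; the lever is past 0.85 rad (of 1.0); the pack is still (all of step 2 and value of joint switch above 0.85 rad and linear speed of pack below 0.02 m/s); the robot touches nothing.
It fails at once if a tin is shifted more than 30 mm or tipped (distance of any of tin_center, sample_tin from where it was at the start of the episode above 0.03 m or angle between any of tin_center, sample_tin's own z axis and vertical above 0.5 rad).
It also fails if it takes over 58 s, if anything falls off the work surface, if the arm or the gripper's body presses on something with over 40 N, if the wrist force passes 120 N, or if a joint passes its speed limit or range.

### The arm

A 6-joint arm with a two-finger parallel gripper is mounted at the origin on the work surface. World frame = base frame: x ahead of the robot, y to its left, z up, the work surface at z = 0. Lengths are in m, angles in rad, forces in N, time in s.
With the tool pointing down it reaches from about 0.425 to 0.925 m from the base axis. Payload 12.5 kg.
Tool frame: the origin (TCP) lies midway between the tips of the shut fingers; the grasp point (between the pads) lies 19 mm behind it; z points along the fingers, y is the line along which they close (so a half turn about z gives the same grasp; the last joint's range is limited). The gripper opens to 85 mm and grips with 20 to 120 N. Pads are 22 mm wide; open, the fingers measure 114 mm over their backs; the gripper's body (76 mm by 85 mm) begins 54 mm behind the grasp point. The pads swing forward as they close: fully open they stand 13 mm farther back than shut.
Start: joints at [-1.264, 0.491, 1.559, -0, 1.092, -0.106], TCP at [0.251, -0.573, 0.231] pointing down, gripper open.
Joint ranges: [-3.1, 3.1], [-0.84, 2.19], [0.05, 2.79], [-1.13, 4.28], [0.06, 2.93], [-2.69, 2.69]. Speed limits (rad/s): [2.22, 2.22, 2.79, 3.14, 3.14, 3.14].

### API

Orientations are given as a rotation vector (axis times angle).
In Python, from rig import arm gives the robot as it stands. The module is installed in compiled form; this text tells all that it offers.
- The arm moves only by the tool send_rows, never from a script. Its argument "motion" is text: rows parted by semicolons, each of 5 numbers parted by spaces: the shift along the tool's x, y, z in m, then the turn about the tool's z in degrees, then the opening, from -1 (shut) to 1 (fully open), so that 0 is half open. A call has 1 to 8 rows; each row shifts and turns the commanded pose from where the row before left it, along the tool's axes as they then stand; what a row does not reach is not made up. A row lasts 1/8 s, in which the tool goes at most 62.5 mm and 10.7 degrees, less where a joint would pass 70% of its speed; a pose out of reach is approached as far as the arm can. A call with a gripper value outside its range is refused whole. The fingers move at their own pace and stop on an object; "squeeze" is the grip in N (left out, the last holds). Time passes only in rows, so rows that do not move let the fingers close. It gives the time, the measured TCP pose, the force, the opening and the grip force at its end, in the units of the state.
- arm.state(): the state, without advancing time (a new reading comes with each control period).
- arm.snapshot(name): name is "side" or "top"; returns a dict with "frame" (400x640x3 uint8, red, green, blue), "vertical_fov" (degrees; the focal length in pixels is half the picture's height over the tangent of half this angle, whatever the lens; pixels are square), "cx", "cy" (the principal point, pixels), "extrinsics" (4x4, takes a point from camera to world coordinates). Camera axes: x right, y up, looking along -z (the intrinsics and any distortion apply to the point x, -y, -z); pixel columns grow to the right and rows downward; lengths in m; the calibration is good to about 2 mm. A picture is of the moment at which its call begins. There is no depth.
- arm.close_job(): hands the job in; it is judged then, once.
The state is a dict: "time": time; "q": joint angles; "joint_vel": joint speeds; "joint_efforts": joint torques, N m; "position": TCP position; "tcp_rot": TCP orientation; "force": force on the tool from outside, world axes, zero at the start; "moment": the same for the moment, N m; "width": finger opening in m; "grasp_force": force on a finger pad.
Only numpy, scipy, OpenCV 4.12 (cv2) and the standard library are available. Lean on these libraries where they do the work, as an engineer would, in place of code of your own. Each camera call takes 0.05 s, during which the arm holds its last target. There are 200 camera calls.

## Working session

There is one attempt and no reset: what is moved stays moved. The work goes in short steps, Python scripts to look and compute and a tool call to move; the robot and the scene stay as the last step left them, time stands still between calls to the robot, and variables do not carry over. Pictures are saved under pics/ and viewed, at most 10 in all, crops included, and the job is handed in when it is done.

Besides the shell and the picture viewer there is one more tool, called after "Request:" as name(argument=value, ...) on one line, values as JSON. send_rows: Moves the arm, as the interface text tells. Its arguments: {"type":"object","properties":{"motion":{"type":"string"},"squeeze":{"type":"number"}},"required":["motion"]}

```bash
mkdir -p pics; python3 - <<'E'
from rig import arm
import cv2,numpy as np,pickle
d={}
for n in("side","top"):
    s=arm.snapshot(n); d[n]=s; cv2.imwrite(f"pics/{n}0.png",s["frame"][:,:,::-1])
    print(n,{k:(np.round(v,4).tolist() if not isinstance(v,str) else v) for k,v in s.items() if k!="frame"})
pickle.dump(d,open("s0.pkl","wb"))
print(arm.state())
E
```

```text
side {'vertical_fov': 50.5302, 'cx': 315.08, 'cy': 195.7588, 'extrinsics': [[-0.8934, 0.2934, -0.3402, 0.2051], [-0.4491, -0.5943, 0.6672, 0.7463], [-0.0064, 0.7489, 0.6627, 0.8486], [0.0, 0.0, 0.0, 1.0]]}
top {'vertical_fov': 50.6476, 'cx': 320.4836, 'cy': 208.4883, 'extrinsics': [[0.0058, 0.9827, -0.1853, 0.4262], [-0.9999, 0.0075, 0.0088, -0.0213], [0.0101, 0.1853, 0.9826, 1.0871], [0.0, 0.0, 0.0, 1.0]]}
{'time': 0.1, 'q': array([-1.26358879e+00,  4.91500929e-01,  1.55939514e+00, -2.67264722e-06,
        1.09170217e+00, -1.05611900e-01]), 'joint_vel': array([ 0.0013328 , -0.00157644, -0.00087871,  0.00176072, -0.00051621,
       -0.00040457]), 'joint_efforts': array([ 2.31084356e-03, -6.19447374e+01, -2.62025267e+01, -6.11928112e-05,
        2.90900258e-03, -6.50393712e-07]), 'position': array([ 0.25069795, -0.57229628,  0.23078287]), 'tcp_rot': array([-3.07392679e+00, -6.43657384e-01,  1.62600485e-04]), 'force': array([-0.36559291, -0.10777507, -0.00359209]), 'moment': array([-0.04807484, -0.02868961, -0.0500955 ]), 'grasp_force': 0.0, 'width': 0.08510980591041369}
```

View pics/top0.png

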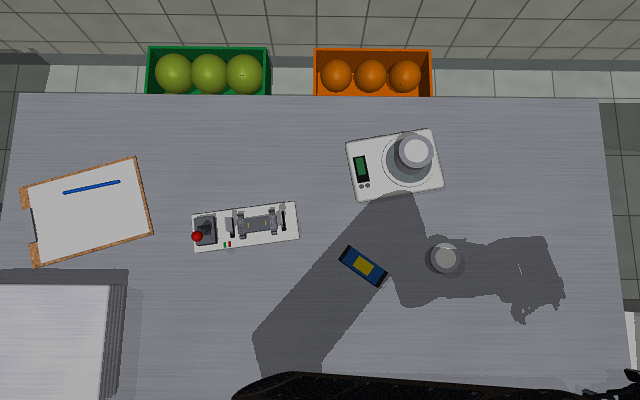

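View pics/side0.png

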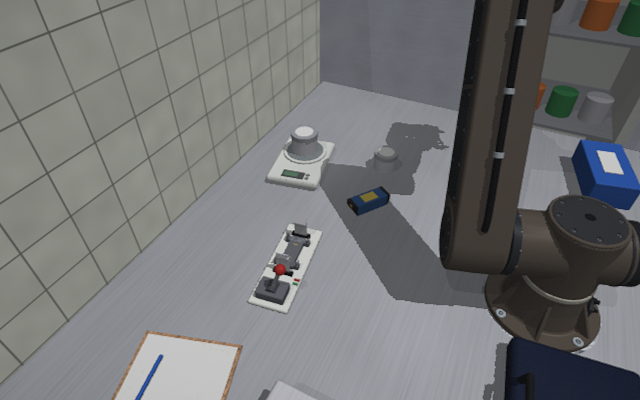

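The top view shows the pack at about (363,266), the tin at (445,258), and the charger spanning (192–299, 202–252). The red knob is at (197,236). The side view shows the pack at (368,200) and the knob at (280,270).

```bash
cat > h.py <<'E'
import numpy as np,cv2
def ray(s,u,v):
    f=200/np.tan(np.radians(s["vertical_fov"])/2); E=np.array(s["extrinsics"])
    d=E[:3,:3]@np.array([(u-s["cx"])/f,-(v-s["cy"])/f,-1]); return E[:3,3],d/np.linalg.norm(d)
def onz(s,u,v,z):
    o,d=ray(s,u,v); return o+d*(z-o[2])/d[2]
def tri(a,pa,b,pb):
    o1,d1=ray(a,*pa);o2,d2=ray(b,*pb)
    t=np.linalg.lstsq(np.c_[d1,-d2],o2-o1,rcond=None)[0]
    p,q=o1+t[0]*d1,o2+t[1]*d2
    return (p+q)/2,np.linalg.norm(p-q)
def blob(m,roi):
    x0,y0,x1,y1=roi; k=np.zeros(m.shape,np.uint8);k[y0:y1,x0:x1]=m[y0:y1,x0:x1]*255
    c=max(cv2.findContours(k,cv2.RETR_EXTERNAL,cv2.CHAIN_APPROX_NONE)[0],key=cv2.contourArea)
    M=cv2.moments(c); return (M["m10"]/M["m00"],M["m01"]/M["m00"]),c
E
python3 - <<'E'
import pickle; from h import *
d=pickle.load(open("s0.pkl","rb")); T,S=d["top"],d["side"]
def masks(s):
    r,g,b=[s["frame"][:,:,i].astype(int) for i in range(3)]
    return dict(yel=(r>b+50)&(g>b+40),blue=(b>r+40)&(b>g+20),red=(r>g+80)&(r>b+80))
mt,ms=masks(T),masks(S)
yt,_=blob(mt["yel"],(330,235,400,300)); ys,_=blob(ms["yel"],(335,180,400,220))
print("yellow",yt,ys,onz(T,*yt,.036),onz(S,*ys,.036),tri(T,yt,S,ys))
rt,_=blob(mt["red"],(180,220,215,250)); rs,_=blob(ms["red"],(265,255,295,283))
print("red",rt,rs,tri(T,rt,S,rs))
_,c=blob(mt["blue"]|mt["yel"],(330,235,400,300)); R=cv2.minAreaRect(c)
P=np.array([onz(T,*p,.036)[:2] for p in cv2.boxPoints(R)]);print("bluebox",R,P,np.linalg.norm(P-np.roll(P,-1,0),axis=1))
hsv=T["frame"].astype(int); w=(hsv.min(2)>200)
_,c=blob(w,(185,195,305,258)); R=cv2.minAreaRect(cv2.convexHull(c)); P=np.array([onz(T,*p,.012)[:2] for p in cv2.boxPoints(R)])
print("plate",R,P,np.linalg.norm(P-np.roll(P,-1,0),axis=1),P.mean(0))
a=cv2.resize(T["frame"][190:260,182:310,::-1],None,fx=6,fy=6,interpolation=cv2.INTER_CUBIC)
cv2.imwrite("pics/c1.png",a)
a=cv2.resize(T["frame"][235:300,330:400,::-1],None,fx=7,fy=7,interpolation=cv2.INTER_CUBIC);cv2.imwrite("pics/c2.png",a)
E
```

```text
yellow (362.88082901554407, 265.36528497409324) (368.26623376623377, 196.24025974025975) [ 0.48227916 -0.13631694  0.036     ] [ 0.48358819 -0.13789555  0.036     ] (array([ 0.48256873, -0.13600234,  0.03783697]), np.float64(0.0008074909303134732))
red (196.37878787878788, 235.83333333333334) (279.7584097859327, 268.3669724770642) (array([0.54339651, 0.25595509, 0.11442015]), np.float64(0.00021637511485394863))
bluebox ((362.7334899902344, 265.5820617675781), (40.6312141418457, 17.918535232543945), 35.31121063232422) [[ 0.49228722 -0.08220298]
 [ 0.52866098 -0.1081273 ]
 [ 0.47123315 -0.18953663]
 [ 0.43557681 -0.1633211 ]] [0.04466678 0.09962647 0.0442564  0.09897586]Traceback (most recent call last):
  File "<stdin>", line 14, in <module>
  File "h.py", line 14, in blob
    c=max(cv2.findContours(k,cv2.RETR_EXTERNAL,cv2.CHAIN_APPROX_NONE)[0],key=cv2.contourArea)
ValueError: max() iterable argument is empty
```

```bash
python3 - <<'E'
import pickle; from h import *
d=pickle.load(open("s0.pkl","rb")); T,S=d["top"],d["side"]
for s,roi,pts in((T,(185,195,305,258),[(240,240),(240,262)]),(S,(245,215,327,314),[(300,285),(330,300)])):
    print([s["frame"][p[1],p[0]].tolist() for p in pts])
    F=cv2.GaussianBlur(s["frame"],(3,3),0).astype(int); lo,bg=F[pts[0][1],pts[0][0]].min(),F[pts[1][1],pts[1][0]].min()
    w=F.min(2)>(lo+bg)/2
    k=np.zeros(w.shape,np.uint8);x0,y0,x1,y1=roi;k[y0:y1,x0:x1]=w[y0:y1,x0:x1]*255
    k=cv2.morphologyEx(k,cv2.MORPH_CLOSE,np.ones((5,5)))
    _,c=blob(k>0,roi); q=cv2.approxPolyDP(cv2.convexHull(c),5,True)[:,0]
    P=np.array([onz(s,*p,.012)[:2] for p in q]);print(q.tolist(),P.round(4).tolist(),np.linalg.norm(P-np.roll(P,-1,0),axis=1))
    H=np.array([onz(s,*p,.012)[:2] for p in cv2.convexHull(c)[:,0]],np.float32); R=cv2.minAreaRect(H); print("rect",R)
a=cv2.resize(T["frame"][190:260,182:310,::-1],None,fx=6,fy=6,interpolation=cv2.INTER_CUBIC)
cv2.imwrite("pics/c1.png",a)
E
```

```text
[[180, 180, 180], [127, 128, 134]]
[[294, 203], [297, 238], [194, 251], [210, 213]] [[0.643, 0.0378], [0.5519, 0.0286], [0.517, 0.2888], [0.615, 0.2537]] [0.09157225 0.26254364 0.10412311 0.21764761]
rect ((0.5807933807373047, 0.163300558924675), (0.09737659990787506, 0.266635537147522), 8.20950984954834)
[[125, 128, 132], [152, 154, 160]]
[[326, 215], [326, 313], [245, 313], [245, 230], [254, 218]] [[0.5698, -0.0362], [0.432, 0.2517], [0.5968, 0.3337], [0.7429, 0.1151], [0.7463, 0.0646]] [0.31920259 0.18403038 0.26298424 0.05055369 0.2032318 ]
rect ((0.5985615849494934, 0.15631581842899323), (0.2221478521823883, 0.31962713599205017), 26.31002426147461)
```

View pics/c1.png

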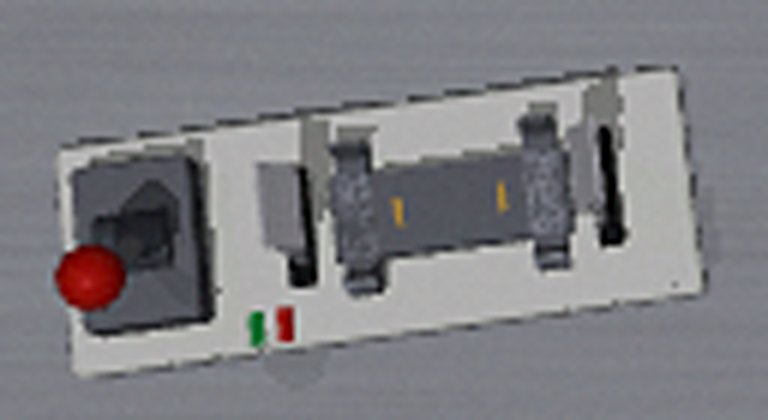

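The crop shows the plate corners at crop pixels (60,148), (680,68), (705,293) and (78,375). The bay floor marks are at (398,212) and (502,196), and the lever leans to the near side. Next I'll refine the plate edges to subpixel.

```bash
cat >> h.py <<'E'
def edge(g,a,b,skip=(),n=60,w=3.0):
    """subpixel edge points along a-b by strongest gradient on the normal; fitted line (robust)"""
    a,b=np.array(a,float),np.array(b,float); t=(b-a)/np.linalg.norm(b-a); nn=np.array([-t[1],t[0]])
    o=np.linspace(-w,w,49); pts=[]
    for f in np.linspace(.04,.96,n):
        p=a+f*(b-a)+o[:,None]*nn
        v=cv2.remap(g,p[:,0].astype(np.float32)[None],p[:,1].astype(np.float32)[None],cv2.INTER_CUBIC)[0]
        pts.append(p[np.argmax(np.abs(np.gradient(v)))])
    l=cv2.fitLine(np.array(pts,np.float32),cv2.DIST_HUBER,0,.01,.01).ravel(); return l[2:],l[:2]
def cross(l,m):
    t=np.linalg.solve(np.c_[l[1],-m[1]],m[0]-l[0]); return l[0]+t[0]*l[1]
E
python3 - <<'E'
import pickle; from h import *
d=pickle.load(open("s0.pkl","rb")); T=d["top"]
g=cv2.GaussianBlur(cv2.cvtColor(T["frame"],cv2.COLOR_RGB2GRAY).astype(np.float32),(3,3),0)
C=[np.array(c)/6-.42+np.array([182,190]) for c in((60,148),(680,68),(705,293),(78,375))]
L=[edge(g,C[i],C[(i+1)%4]) for i in range(4)]
Q=[cross(L[i-1],L[i]) for i in range(4)]
P=np.array([onz(T,*q,.012)[:2] for q in Q]); print(np.round(Q,2).tolist(),P.round(4).tolist(),np.linalg.norm(P-np.roll(P,-1,0),axis=1))
for i,j in((1,0),(2,3)): v=P[j]-P[i];print("yaw",np.degrees(np.arctan2(-v[0],v[1])))
yh=(P[0]-P[1]+P[3]-P[2]);yh/=np.linalg.norm(yh);print("bay",P.mean(0)-.033*yh,yh)
r,gg,b=[T["frame"][:,:,i].astype(int) for i in range(3)]
m=((r>b+40)&(gg>b+25)); m[:,:240]=0;m[:,275:]=0;m[:205]=0;m[240:]=0
wt=(r-b)*m; vv,uu=np.nonzero(m);W=wt[vv,uu]
le=uu<257
for s in(le,~le): u,v=np.average(uu[s],weights=W[s]),np.average(vv[s],weights=W[s]);print("mark",u,v,onz(T,u,v,.024))
# pack: black ends incl; edges from yellow patch minAreaRect
S=d["side"]
m=((r>b+50)&(gg>b+40));_,c=blob(m,(330,235,400,300));R=cv2.minAreaRect(c)
P=np.array([onz(T,*p,.036)[:2] for p in cv2.boxPoints(R)]);print(P.round(4).tolist(),np.linalg.norm(P-np.roll(P,-1,0),axis=1),P.mean(0))
cv2.imwrite("pics/c2.png",cv2.resize(T["frame"][235:300,330:400,::-1],None,fx=7,fy=7,interpolation=cv2.INTER_CUBIC))
E
```

```text
[[193.8800048828125, 215.07000732421875], [293.5799865722656, 200.8800048828125], [298.3800048828125, 237.91000366210938], [193.77999877929688, 252.1699981689453]] [[0.6093, 0.2947], [0.6486, 0.039], [0.5521, 0.0251], [0.514, 0.2892]] [0.25873383 0.09747277 0.26683123 0.09542057]
yaw 8.734136464339443
yaw 8.203962269324542
bay [0.58585136 0.12935009] [-0.14720463  0.98910606]
mark 247.9004893964111 224.69004893964112 [0.58350021 0.15306178 0.024     ]
mark 265.09468438538204 222.28737541528238 [0.58998364 0.10968248 0.024     ]
[[0.4821, -0.1096], [0.5066, -0.1262], [0.4822, -0.1631], [0.4579, -0.1463]] [0.02964101 0.0441774  0.02952568 0.04398181] [ 0.48218923 -0.13630635]
```

View pics/c2.png

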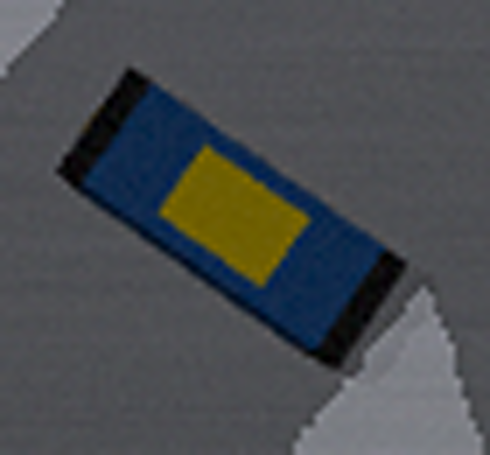

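The crop shows the whole pack clear of its surroundings, with its long axis about 35° below image horizontal. That puts the pack's y axis at about 55.5° in the world. Bay is about (0.586, 0.131), yaw about 8.4°. Moving above the pack.

Request:
send_rows(motion="0.0387 -0.0307 0 0 1;0.0387 -0.0307 0 0 1;0.0387 -0.0307 0 0 1;0.0387 -0.0307 0 0 1;0.0387 -0.0307 0 0 1;0.0387 -0.0307 0 0 1;0.0387 -0.0307 0 0 1;0.0387 -0.0307 0 0 1")

```text
time: 1.1
position: [0.4363, -0.2218, 0.2312]
tcp_rot: [-3.075, -0.644, 0.0]
force: [1.2, -1.2, -0.2]
width: 0.0855
grasp_force: 0.0
```

Request:
send_rows(motion="0.0387 -0.0307 0 0 1;0.0387 -0.0307 0 0 1;0 0 0.02 -8 1;0 0 0.02 -8 1;0 0 0.02 -8 1;0 0 0.02 -8 1;0 0 0 0 1;0 0 0 0 1")

```text
time: 2.1
position: [0.4823, -0.1361, 0.1518]
tcp_rot: [2.78, 1.462, 0.0]
force: [-0.6, 0.2, -0.6]
width: 0.0852
grasp_force: 0.0
```

```bash
cat >> h.py <<'E'
from scipy.spatial.transform import Rotation as Rn
def delta(st,xy,yang):
    """tool-frame shift to world xy and turn so that tool y points at angle yang (deg)"""
    R=Rn.from_rotvec(st["tcp_rot"]).as_matrix(); a=np.degrees(np.arctan2(R[1,1],R[0,1]))
    turn=-((yang-a+90)%180-90)
    p=np.array(st["position"]); v=R.T@np.array([xy[0]-p[0],xy[1]-p[1],0])
    print("pos",p.round(4),"yang",a.round(2),"shift",v.round(4),"turn",round(turn,2),"F",np.round(st["force"],1),"w",round(st["width"],4),"gf",st["grasp_force"],"t",st["time"],"z",R[:,2].round(4))
E
python3 -c "
from rig import arm;from h import *
delta(arm.state(),(.4823,-.1362),-34.6)"
```

```text
pos [ 0.4823 -0.1361  0.1518] yang -34.52 shift [-0.0001  0.      0.    ] turn 0.08 F [-0.6  0.2 -0.6] w 0.0852 gf 0.0 t 2.1 z [ 4.e-04 -2.e-04 -1.e+00]
```

Request:
send_rows(motion="0 0 0.03 0 1;0 0 0.03 0 1;0 0 0.03 0 1;0 0 0.03 0 1;0 0 0.015 0 1;0 0 0.01 0 1;0 0 0 0 1;0 0 0 0 1")

```text
time: 3.1
position: [0.4825, -0.1362, 0.007]
tcp_rot: [2.778, 1.466, 0.001]
force: [0.7, -0.1, -0.5]
width: 0.0858
grasp_force: 0.0
```

Request:
send_rows(motion="0 0 0 0 -1;0 0 0 0 -1;0 0 0 0 -1;0 0 0 0 -1;0 0 0 0 -1;0 0 0 0 -1;0 0 0 0 -1;0 0 0 0 -1", squeeze=90)

```text
time: 4.1
position: [0.4822, -0.1361, 0.007]
tcp_rot: [2.778, 1.466, 0.001]
force: [-0.7, 0.4, 10.3]
width: 0.0425
grasp_force: 92.1
```

Request:
send_rows(motion="0 0 -0.03 0 -1;0 0 -0.03 0 -1;0 0 -0.03 0 -1;0 0 -0.03 0 -1;0 0 -0.03 0 -1;0 0 0 0 -1;0 0 0 0 -1")

```text
time: 4.97
position: [0.4816, -0.1358, 0.1554]
tcp_rot: [-2.778, -1.466, 0.001]
force: [-0.6, -0.9, -1.7]
width: 0.0425
grasp_force: 92.1
```

```bash
python3 -c "
from rig import arm;from h import *
delta(arm.state(),(.5863,.1308),8.4)"
```

```text
pos [ 0.4816 -0.1358  0.1554] yang -34.35 shift [ 0.2792 -0.064  -0.    ] turn -42.75 F [-0.6 -0.9 -1.7] w 0.0425 gf 92.10487604141235 t 4.975 z [-1.e-03  4.e-04 -1.e+00]
```

Request:
send_rows(motion="0.0465 -0.0107 0 0 -1;0.0465 -0.0107 0 0 -1;0.0465 -0.0107 0 0 -1;0.0465 -0.0107 0 0 -1;0.0465 -0.0107 0 0 -1;0.0465 -0.0107 0 0 -1;0 0 0 0 -1;0 0 0 0 -1")

```text
time: 5.98
position: [0.5858, 0.1303, 0.1548]
tcp_rot: [-2.777, -1.467, 0.004]
force: [-0.0, 0.4, -2.8]
width: 0.0426
grasp_force: 92.1
```

Request:
send_rows(motion="0 0 0 -8.55 -1;0 0 0 -8.55 -1;0 0 0 -8.55 -1;0 0 0 -8.55 -1;0 0 0 -8.55 -1;0 0 0 0 -1;0 0 0 0 -1;0 0 0 0 -1")

```text
time: 6.98
position: [0.5864, 0.1302, 0.1562]
tcp_rot: [-2.055, -2.376, 0.0]
force: [-0.7, 1.2, -2.1]
width: 0.0424
grasp_force: 92.3
```

```bash
python3 - <<'E'
from rig import arm;from h import *
import pickle
delta(arm.state(),(.5863,.1308),8.4)
d={n:arm.snapshot(n) for n in("top","side")}; pickle.dump(d,open("s1.pkl","wb"))
a=cv2.resize(d["top"]["frame"][165:275,170:320,::-1],None,fx=4,fy=4,interpolation=cv2.INTER_CUBIC)
b=cv2.resize(d["side"]["frame"][190:325,230:350,::-1],None,fx=4,fy=4,interpolation=cv2.INTER_CUBIC)
cv2.imwrite("pics/t1.png",a);cv2.imwrite("pics/s1.png",b)
E
```

```text
pos [0.5864 0.1302 0.1562] yang 8.27 shift [ 0.0006 -0.     -0.    ] turn -0.13 F [-0.7  1.2 -2.1] w 0.0424 gf 92.31398463249207 t 6.975 z [-2.e-04 -1.e-04 -1.e+00]
```

View pics/t1.png

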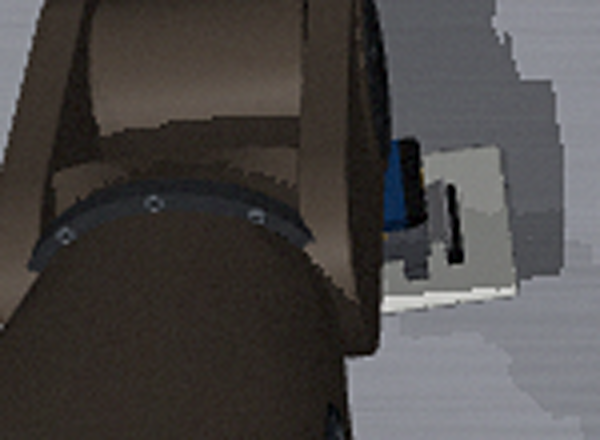

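View pics/s1.png

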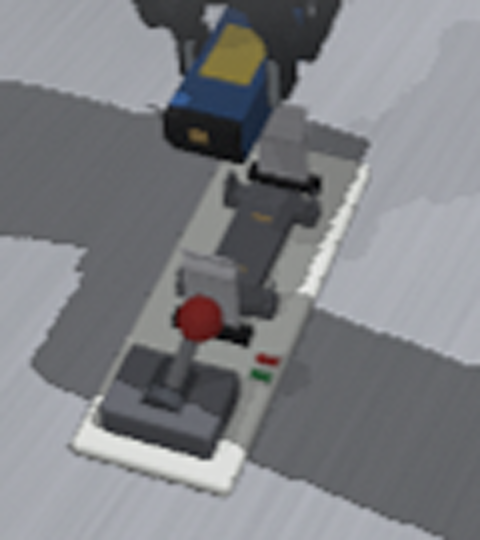

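The top crop shows the pack's right (-y) end, with corners at about (418,138) and (428,228). The side crop shows the pack held level above the bay, with its near end at (165–250, 110–160). Checking the lengthwise offset from that visible end.

```bash
python3 - <<'E'
import pickle; from h import *
d=pickle.load(open("s1.pkl","rb")); T,S=d["top"],d["side"]
f=T["frame"].astype(int); g=cv2.cvtColor(T["frame"],cv2.COLOR_RGB2GRAY).astype(np.float32)
e=edge(g,(274.4,201),(276.5,220.5)); P=[onz(T,*(e[0]+k*e[1]),.185)[:2] for k in(-8,8)]
yaw=np.radians(8.4); yh=np.array([-np.sin(yaw),np.cos(yaw)]);xh=np.array([yh[1],-yh[0]])
print("end",e,P,[ (p-[.5864,.1302])@yh for p in P],[ (p-[.5864,.1302])@xh for p in P])
for v in range(196,228,2): print(v,g[v,266:284].astype(int))
# side: plate corners near (z .012) and lever-end
C=[np.array(c)/4-.4+np.array([230,190]) for c in((367,168),(237,480),(80,440))]
gs=cv2.cvtColor(S["frame"],cv2.COLOR_RGB2GRAY).astype(np.float32)
print([onz(S,*c,.012)[:2] for c in C])
r,gg,b=[S["frame"][:,:,i].astype(int) for i in range(3)]
m=(r>b+25)&(gg>b+12);m[:240]=0;m[275:]=0;m[:,:285]=0;m[:,315:]=0
k,l=cv2.connectedComponents(m.astype(np.uint8))
for i in range(1,k): v,u=np.nonzero(l==i);print("markS",u.mean(),v.mean(),len(u),onz(S,u.mean(),v.mean(),.024))
E
```

```text
end (array([275.71783, 213.12039], dtype=float32), array([0.11763731, 0.99305665], dtype=float32)) [array([0.60293677, 0.06996562]), array([0.56803456, 0.06500762])] [np.float64(-0.062003943956724476), np.float64(-0.06181013569404698)] [np.float64(0.007560144953678976), np.float64(-0.027691921295732783)]
196 [13 34 97 95 93 92 95 94 93 93 94 93 96 94 94 93 91 94]
198 [20 31 97 91 93 94 94 91 92 91 90 89 90 88 91 89 90 91]
200 [21 24 34 24  4  4 10 10 52 98 97 95 95 93 95 95 93 97]
202 [ 14  19  37  31  15  11  10  15  10 101  95  93  93  93  69  76  83  91]
204 [ 18  30  39  36  15  13   1   8   2 108 138 136 135 137 135 134 135 130]
206 [ 25  33  36  41  17  15  17   4   7  68 139 135 133 135 132 133 136 133]
208 [ 31  37  37  38  25   8  10  13   8  71 139 132 133 134 132 133 134 133]
210 [ 34  42  34  41  19  13  11  12  16  35 146 138 104  66  96 133 138 136]
212 [31 34 36 38 33  9 12 13 16  9 71 75 72 73 96 62  5  9]
214 [38 38 34 35 39 13 14 10 12  9 80 77 73 73 84 91  6 17]
216 [ 34  38  38  35  33  19  13  10   9  13  35  78  76  72  73 118   4   8]
218 [ 39  37  39  34  39  31  10  15   9  15  14  76  75  72  74 103  34   6]
220 [28 22 19 21 23 23 12  2  0  3 47 78 73 77 72 96 62  9]
222 [17 17 35 30 47 36 52 67 66 61 56 89 76 75 76 87 92  0]
224 [82 60 62 59 65 64 63 68 64 63 60 77 72 81 61 86 79  7]
226 [ 53  54  54  49  53  53  51  52  53  55  54  82 127 121 143  95  68  23]
[array([0.55318262, 0.02786273]), array([0.51188358, 0.28149999]), array([0.60727768, 0.29875133])]
markS 295.2 243.8 5 [0.58999096 0.10768651 0.024     ]
```

Request:
send_rows(motion="0.0022 0.0005 0 0 -1;0 0 0.025 0 -1;0 0 0.025 0 -1;0 0 0.02 0 -1;0 0 0 0 -1;0 0 0 0 -1;0 0 0 0 -1")

```text
time: 7.95
position: [0.5871, 0.1329, 0.0872]
tcp_rot: [2.052, 2.377, 0.002]
force: [0.3, 0.5, -1.8]
width: 0.0426
grasp_force: 92.1
```

```bash
python3 - <<'E'
from rig import arm;from h import *
import pickle
delta(arm.state(),(.5863,.1308),8.4)
d={n:arm.snapshot(n) for n in("top","side")}; pickle.dump(d,open("s2.pkl","wb"))
a=cv2.resize(d["top"]["frame"][185:245,255:310,::-1],None,fx=7,fy=7,interpolation=cv2.INTER_CUBIC)
b=cv2.resize(d["side"]["frame"][205:285,260:330,::-1],None,fx=5.25,fy=5.25,interpolation=cv2.INTER_CUBIC)
cv2.imwrite("pics/ts2.png",np.hstack([a,b[:420]]))
E
```

```text
pos [0.5871 0.1329 0.0872] yang 8.4 shift [-0.0019 -0.0011 -0.    ] turn -0.0 F [ 0.3  0.5 -1.8] w 0.0426 gf 92.05987930297852 t 7.95 z [ 1.5e-03  1.0e-04 -1.0e+00]
```

View pics/ts2.png

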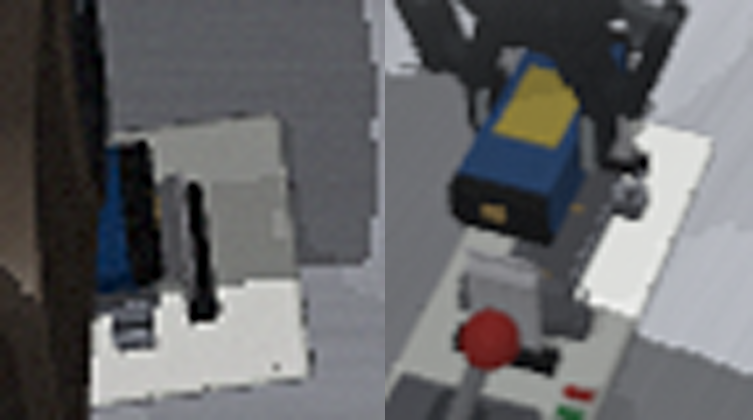

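The left half (top view) shows the pack's -y end at crop x≈155–160, just inside the clip lip at x≈165–190. The right half shows the pack lined up over the bay, just behind the +y clip.

```bash
python3 - <<'E'
import pickle; from h import *
d=pickle.load(open("s2.pkl","rb")); T=d["top"]
g=cv2.cvtColor(T["frame"],cv2.COLOR_RGB2GRAY).astype(np.float32)
yaw=np.radians(8.4); yh=np.array([-np.sin(yaw),np.cos(yaw)]);xh=np.array([yh[1],-yh[0]]);B=np.array([.5863,.1308])
def rep(n,a,b,z,w=2.):
    e=edge(g,a,b,w=w)
    P=[onz(T,*p,z)[:2]-B for p in(e[0]-e[1]*5,e[0]+e[1]*5)]; print(n,e[0].round(2),[(round(p@xh*1e3,1),round(p@yh*1e3,1)) for p in P])
c=lambda x,y:(255+x/7-.43,185+y/7-.43)
rep("pack end",c(153,150),c(162,275),.116)
rep("pack far edge",c(108,147),c(148,141),.116)
rep("pack near edge",c(108,292),c(158,282),.116)
rep("plate near",c(100,402),c(300,378),.012)
rep("plate far",c(120,132),c(275,115),.012)
rep("plate right",c(280,125),c(306,370),.012)
rep("lip foot slot",c(187,190),c(195,310),.012)
E
```

```text
pack end [277.04 215.88] [(np.float64(7.9), np.float64(-60.0)), (np.float64(-15.8), np.float64(-59.6))]
pack far edge [272.06 205.02] [(np.float64(23.1), np.float64(-39.8)), (np.float64(23.3), np.float64(-63.1))]
pack near edge [274.59 226.14] [(np.float64(-31.8), np.float64(-40.8)), (np.float64(-22.4), np.float64(-61.8))]
plate near [283.12 240.1 ] [(np.float64(-49.4), np.float64(-47.6)), (np.float64(-49.5), np.float64(-73.1))]
plate far [281.37 202.71] [(np.float64(47.5), np.float64(-55.0)), (np.float64(48.0), np.float64(-80.9))]
plate right [296.66 221.78] [(np.float64(5.7), np.float64(-100.9)), (np.float64(-20.3), np.float64(-100.5))]
lip foot slot [282.07 220.26] [(np.float64(-11.0), np.float64(-61.6)), (np.float64(14.6), np.float64(-66.5))]
```

Request:
send_rows(motion="-0.0002 -0.0014 0 0 -1;0 0 0 0 -1;0 0 0.008 0 -1;0 0 0.008 0 -1;0 0 0.008 0 -1;0 0 0.006 0 -1;0 0 0 0 -1", squeeze=110)

```text
time: 8.93
position: [0.5861, 0.1324, 0.056]
tcp_rot: [2.052, 2.377, 0.002]
force: [4.6, -0.3, -2.9]
width: 0.0422
grasp_force: 115.2
```

Request:
send_rows(motion="0 0 0.005 0 -1;0 0 0.005 0 -1;0 0 0.004 0 -1;0 0 0 0 -1")

```text
time: 9.43
position: [0.585, 0.1323, 0.0414]
tcp_rot: [-2.052, -2.378, 0.001]
force: [2.9, -1.0, -6.8]
width: 0.042
grasp_force: 114.7
```

```bash
python3 - <<'E'
from rig import arm;from h import *
delta(arm.state(),(.5861,.1325),8.4)
E
```

```text
pos [0.585  0.1323 0.0414] yang 8.4 shift [ 0.      0.0011 -0.    ] turn 0.0 F [ 2.9 -1.  -6.8] w 0.042 gf 114.65951800346375 t 9.425 z [-1.e-03 -2.e-04 -1.e+00]
```

Request:
send_rows(motion="0 0 0.004 0 -1;0 0 0.004 0 -1;0 0 0 0 -1;0 0 0 0 -1")

```text
time: 9.93
position: [0.5849, 0.1323, 0.0334]
tcp_rot: [-2.052, -2.377, 0.002]
force: [3.0, -0.7, -12.5]
width: 0.0424
grasp_force: 113.6
```

```bash
python3 - <<'E'
from rig import arm;from h import *
import pickle
delta(arm.state(),(.5861,.1325),8.4)
d={n:arm.snapshot(n) for n in("top","side")}; pickle.dump(d,open("s3.pkl","wb"))
a=cv2.resize(d["top"]["frame"][185:245,255:310,::-1],None,fx=7,fy=7,interpolation=cv2.INTER_CUBIC)
b=cv2.resize(d["side"]["frame"][205:285,260:330,::-1],None,fx=5.25,fy=5.25,interpolation=cv2.INTER_CUBIC)
cv2.imwrite("pics/ts3.png",np.hstack([a,b[:420]]))
E
```

```text
pos [0.5849 0.1323 0.0334] yang 8.4 shift [ 0.      0.0012 -0.    ] turn -0.0 F [  3.   -0.7 -12.5] w 0.0424 gf 113.63978862762451 t 9.925 z [-1.4e-03 -2.0e-04 -1.0e+00]
```

View pics/ts3.png

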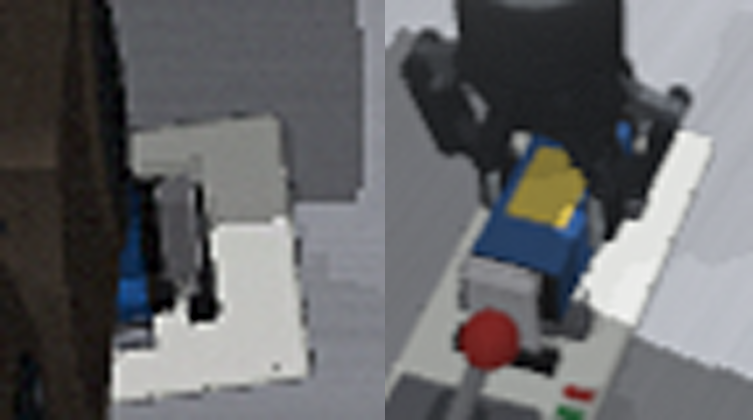

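The pack is between both clips and nearly home. The downward pull fits the clips snapping over its top edges. Pressing the last few millimetres.

Request:
send_rows(motion="0 0 0.0015 0 -1;0 0 0.001 0 -1;0 0 0 0 -1;0 0 0 0 -1")

```text
time: 10.52
position: [0.5852, 0.1324, 0.0318]
tcp_rot: [-2.053, -2.378, 0.0]
force: [-1.1, 0.0, -7.5]
width: 0.0422
grasp_force: 114.3
```

Request:
send_rows(motion="0 0 0.001 0 -1;0 0 0.001 0 -1;0 0 0 0 -1;0 0 0 0 -1")

```text
time: 11.02
position: [0.5857, 0.1324, 0.0311]
tcp_rot: [2.052, 2.377, 0.002]
force: [-2.7, 0.4, 8.9]
width: 0.0424
grasp_force: 116.5
```

Request:
send_rows(motion="0 0 0.001 0 -1;0 0 0 0 -1;0 0 0 0 -1;0 0 0 0 0.9;0 0 0 0 0.9;0 0 0 0 0.9;0 0 0 0 0.9")

```text
time: 11.9
position: [0.5854, 0.1324, 0.0287]
tcp_rot: [2.053, 2.378, -0.0]
force: [0.2, 0.2, 0.5]
width: 0.0813
grasp_force: 0.0
```

Request:
send_rows(motion="0 0 -0.02 0 0.9;0 0 -0.03 0 0.9;0 0 -0.04 0 0.9;0 0 -0.04 0 0.9;0 0 -0.04 0 0.9;0 0 0 0 -1;0 0 0 0 -1;0 0 0 0 -1")

```text
time: 12.9
position: [0.5849, 0.1323, 0.1974]
tcp_rot: [-2.052, -2.377, 0.003]
force: [-0.1, 0.6, -0.7]
width: 0.027
grasp_force: 0.0
```

Request:
send_rows(motion="-0.05 0 0 0 -1;-0.05 0 0 0 -1;-0.05 0 0 0 -1;-0.05 0 0 0 -1;0 0 0 0 -1;0 0 0 0 -1")

```text
time: 13.65
position: [0.6142, -0.0653, 0.1979]
tcp_rot: [-2.052, -2.377, 0.001]
force: [-0.4, 0.2, 0.2]
width: -0.0
grasp_force: 0.0
```

```bash
python3 - <<'E'
from rig import arm;from h import *
import pickle
d={n:arm.snapshot(n) for n in("top","side")}; pickle.dump(d,open("s4.pkl","wb")); T,S=d["top"],d["side"]
a=cv2.resize(T["frame"][190:260,182:310,::-1],None,fx=6,fy=6,interpolation=cv2.INTER_CUBIC); cv2.imwrite("pics/t4.png",a)
def ms(s):
    r,g,b=[s["frame"][:,:,i].astype(int) for i in range(3)]; return (r>b+50)&(g>b+40),(r>g+80)&(r>b+80)
def get(i,rt,rs,n,z):
    try:
        p,q=blob(ms(T)[i],rt)[0],blob(ms(S)[i],rs)[0]; print(n,p,q,tri(T,p,S,q),onz(T,*p,z),onz(S,*q,z))
    except ValueError: print(n,"hidden")
get(0,(240,205,275,240),(280,215,320,265),"yel",.060)
get(1,(180,220,215,250),(265,255,295,283),"red",.112)
yaw=np.radians(8.4);B=np.array([.586,.1310]);print("knob start est",)
delta(arm.state(),B+.130*np.array([-np.sin(yaw),np.cos(yaw)]),8.4)
E
```

```text
yel (254.2826086956522, 221.2608695652174) (290.99047619047616, 240.56190476190474) (array([0.58688265, 0.13174253, 0.06138567]), np.float64(0.0006425186540992704)) [0.58679242 0.13183468 0.06      ] [0.58788255 0.13071751 0.06      ]
red (196.43095238095236, 235.69285714285715) (279.64631043257, 268.68447837150126) (array([0.54376424, 0.25612517, 0.11334274]), np.float64(2.859984003691223e-05)) [0.54391275 0.25650215 0.112     ] [0.54439729 0.25523272 0.112     ]
knob start est
pos [ 0.6143 -0.0644  0.1983] yang 8.46 shift [3.275e-01 9.000e-04 1.000e-04] turn 0.06 F [0.2 0.7 0.3] w -0.0 gf 0.0 t 13.75 z [-9.e-04  2.e-04 -1.e+00]
```

View pics/t4.png

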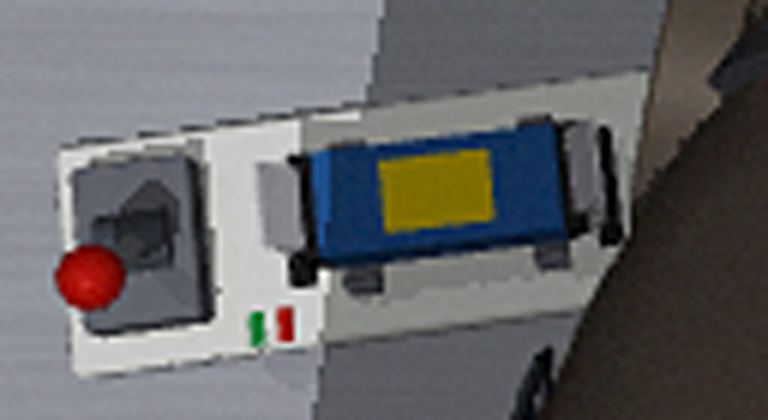

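The pack is seated squarely with both clips back over its ends. Its top triangulates to about 60 mm, which is the home height. The knob is still at crop (90,277), so the lever is next.

Request:
send_rows(motion="0.0467 -0.0104 0 0 -1;0.0467 -0.0104 0 0 -1;0.0467 -0.0104 0 0 -1;0.0467 -0.0104 0 0 -1;0.0467 -0.0104 0 0 -1;0.0467 -0.0104 0 0 -1;0.0467 -0.0104 0 0 -1;0 0 0 0 -1")

```text
time: 14.75
position: [0.4929, 0.2505, 0.1988]
tcp_rot: [-2.046, -2.383, -0.0]
force: [0.5, 0.3, 0.1]
width: 0.0002
grasp_force: 0.0
```

Request:
send_rows(motion="0 0 0.035 0 -1;0 0 0.035 0 -1;0 0 0.035 0 -1;0 0 0 0 -1;0 0 0 0 -1")

```text
time: 15.38
position: [0.4953, 0.2474, 0.0948]
tcp_rot: [2.052, 2.378, 0.001]
force: [0.6, 0.3, 0.2]
width: -0.0002
grasp_force: 0.0
```

Request:
send_rows(motion="0 0.012 0 0 -1;0 0.012 0 0 -1;0 0.012 0 0 -1;0 0.012 0 0 -1;0 0.012 0 0 -1;0 0.01 0 0 -1;0 0 0 0 -1;0 0 0 0 -1")

```text
time: 16.38
position: [0.5638, 0.2575, 0.0937]
tcp_rot: [-2.053, -2.378, 0.0]
force: [-0.1, -0.3, -0.3]
width: -0.0004
grasp_force: 0.0
```

Request:
send_rows(motion="0 0.005 0 0 -1;0 0.004 0 0 -1;0 0.003 0 0 -1;0 0 0 0 -1;0 0 0 0 -1")

```text
time: 17.0
position: [0.576, 0.2593, 0.0938]
tcp_rot: [2.053, 2.378, 0.0]
force: [0.2, -0.8, 0.3]
width: -0.0001
grasp_force: 0.0
```

```bash
cat > k.py <<'E'
from rig import arm;from h import *
d={n:arm.snapshot(n) for n in("top","side")}; T,S=d["top"],d["side"]
def m(s): r,g,b=[s["frame"][:,:,i].astype(int) for i in range(3)]; return (r>g+80)&(r>b+80)
yaw=np.radians(8.4);R=np.array([[np.cos(yaw),np.sin(yaw)],[-np.sin(yaw),np.cos(yaw)]])
for s,roi in((T,(170,190,222,258)),(S,(225,225,300,300))):
    try: p,c=blob(m(s),roi); print(p,cv2.contourArea(c),(R@(onz(s,*p,.106)[:2]-[.586,.131])).round(4))
    except ValueError: print("hidden")
st=arm.state();print(st["position"],st["force"],R@(st["position"][:2]-[.586,.131]),st["time"])
E
python3 k.py
```

```text
hidden
(253.92198581560282, 262.66666666666663) 23.5 [0.0405 0.1266]
[0.57592291 0.25926836 0.09385667] [ 0.62663156 -0.19605302 -0.38721377] [0.00876885 0.12836444] 17.1
```

Request:
send_rows(motion="0 0.002 0 0 -1;0 0.002 0 0 -1;0 0 0 0 -1;0 0 0 0 -1")

```text
time: 17.6
position: [0.5794, 0.2598, 0.0936]
tcp_rot: [-2.052, -2.378, 0.001]
force: [-4.6, -0.8, 0.6]
width: -0.0
grasp_force: 2.2
```

Request:
send_rows(motion="0 0.002 0 0 -1;0 0 0 0 -1;0 0 0 0 -1")

```text
time: 17.98
position: [0.5799, 0.2599, 0.0935]
tcp_rot: [-2.051, -2.377, 0.006]
force: [-13.5, -1.2, 4.1]
width: 0.0
grasp_force: 6.3
```

The end stop is reached, with force rising to 13.5 N. Backing off and lifting away, then checking.

Request:
send_rows(motion="0 -0.02 0 0 -1;0 -0.03 0 0 -1;0 -0.03 0 0 -1;0 0 -0.05 0 -1;0 0 -0.05 0 -1;-0.05 -0.03 0 0 -1;-0.05 -0.03 0 0 -1;0 0 0 0 -1")

```text
time: 18.98
position: [0.4574, 0.1385, 0.1945]
tcp_rot: [2.056, 2.374, 0.001]
force: [0.9, 0.3, 0.3]
width: 0.0
grasp_force: 0.0
```

Request:
send_rows(motion="-0.06 0 0 0 -1;-0.06 0 0 0 -1;-0.06 0 0 0 -1;-0.06 0 0 0 -1;0 0 0 0 -1;0 0 0 0 -1;0 0 0 0 -1")

```text
time: 19.85
position: [0.4932, -0.0954, 0.1939]
tcp_rot: [2.05, 2.38, 0.0]
force: [0.0, 0.2, 0.2]
width: -0.0003
grasp_force: 0.0
```

```bash
python3 k.py; python3 - <<'E'
from rig import arm;import cv2
cv2.imwrite("pics/t5.png",cv2.resize(arm.snapshot("top")["frame"][180:265,175:310,::-1],None,fx=5,fy=5,interpolation=cv2.INTER_CUBIC))
E
```

```text
(194.79805352798053, 210.07055961070557) 68.5 [0.0387 0.1304]
(253.85277777777776, 263.6333333333333) 60.0 [0.0395 0.1292]
[ 0.49314905 -0.09548608  0.19393413] [-0.49293979  0.26819677  0.29043516] [-0.12494064 -0.21049247] 19.95
```

View pics/t5.png

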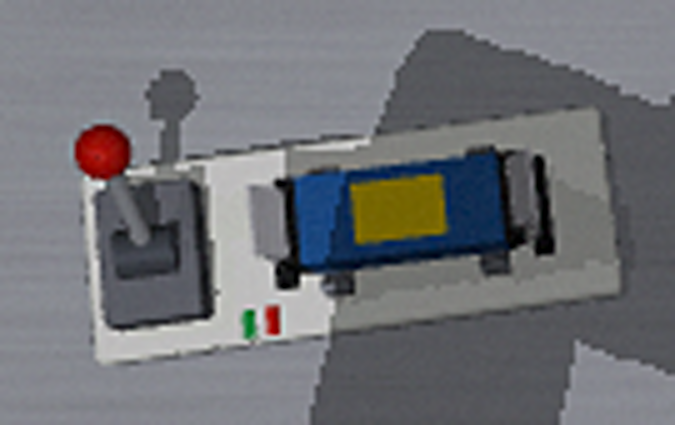

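The lever is fully over (knob at crop (103,152), bay x ≈ +39 mm). The pack is seated between both clips, and the arm is clear.

```bash
python3 -c "
from rig import arm;print(arm.close_job())"
```

```text
the job is handed in; nothing more can be done
None
```

The pack is fully home in the charger bay with both clips back over its ends, the lever is at its on stop, and the tins were left alone; the job is handed in at about 20 s, with no verdict returned.

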